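# Pack the brush-holder kit tray

## Task

Pack the kit tray: clear the wooden transit block out of it into the red scrap bin, and get the yellow brush, the brass brush-holder plate and the L-shaped bracket each lying flat on the floor of the compartment cut to its own outline. Lay the three parts down gently rather than dropping or ramming them into the tray, and leave the motor, the bottle and the orange spool where they stand.

Things in the scene. Friction and masses are not known exactly. Their poses are not given: they have to be found in the camera images.
- tray: Shallow black kit tray fixed to the bench, with grey compartment floors, 192 (x) by 178 (y) by 15 mm high. Origin: centre of its underside. Compartment floors are 5 mm above the bench, 10 mm below the wall tops; each compartment has its part's outline with 6 mm to spare all round.
- pocket_brush (a point): Where the brush's origin belongs, on its compartment's floor: tray (65, 0, 5) mm; axes are the tray's. The compartment runs along the tray's +x side, 46 mm wide for the head at its +y end, 30 mm wide for the handle at its -y end. The brush's +x (head) must point along the tray's +y.
- pocket_holder (a point): Where the holder's origin belongs, on its compartment's floor: tray (-27, -45, 5) mm; axes are the tray's. Compartment at the tray's -x, -y corner, 72 mm wide, narrowing to a 40 mm channel for the tongue at its +x end. The holder's +x (tongue) must point along the tray's +x.
- pocket_bracket (a point): Where the bracket's origin belongs, on its compartment's floor: tray (-27, 63, 5) mm; axes are the tray's. L-shaped compartment, channels 36 mm wide: long arm along the tray's +y edge, short arm at its -x end pointing to -y. The bracket's +x must point along the tray's -x (its +y along the tray's -y).
- brush: Flat bench brush lying loose on the bench, 150 mm long along x, 24 mm high. Yellow handle 18 mm wide from x = -75 to +20 mm, aluminium ferrule and black bristle head 34 mm wide from x = +20 to +75 mm. Origin: underside, middle of the length, on the centre line; it balances there.
- holder: Brush-holder plate: flat brass plate 6 mm thick, 60 mm wide (y) from x = -55 to +25 mm, with a 28 mm wide tongue from x = +25 to +55 mm. On it stands a white block to grip, 40 (x) by 24 (y) mm, from 6 to 28 mm high, centred on the origin. Origin: underside, middle of the 110 mm length.
- bracket: L-shaped flat steel bracket 6 mm thick. Long arm 110 by 24 mm, x from -55 to +55 mm, y from -12 to +12 mm; short arm 24 mm wide at the +x end (x +31 to +55 mm), reaching to y = +48 mm. A blue rib to grip, 12 mm wide (y), from x = -30 to +40 mm, from 6 to 26 mm high, stands along the long arm. Origin: underside, centre of the long arm.
- block: Light wooden transit block, 60 (x) by 40 (y) by 35 mm high, standing in the wide part of the holder compartment. Origin: centre of its underside.
- bin: Red open scrap bin fixed to the bench, 150 by 150 mm, 55 mm high, walls and floor 5 mm. Origin: centre of its underside.
- motor: Bystander: small steel motor standing upright, 56 mm across, 68 mm high with its shaft. Origin: centre of its underside.
- bottle: Bystander: clear bottle with blue cap, 52 mm across, 120 mm high. Origin: centre of its underside.
- spool: Bystander: orange ring-shaped spool lying flat, 70 mm across, 25 mm high. Origin: centre of its underside.

How it is judged:
By the outcome, as a careful person would: the job done as asked, in the order asked, and still so for the second after the job is handed in, with the robot touching nothing.
It also fails if it takes over 72 s, if anything falls off the work surface, if the arm or the gripper's body presses on something with over 40 N, if the wrist force passes 120 N, or if a joint passes its speed limit or range.

## Robot

A 6-joint arm with a two-finger parallel gripper is mounted at the origin on the work surface. World frame = base frame: x ahead of the robot, y to its left, z up, the work surface at z = 0. Lengths are in m, angles in rad, forces in N, time in s.
With the tool pointing down it reaches from about 0.2 to 0.875 m from the base axis. Payload 3.4 kg.
Tool frame: the origin (TCP) lies midway between the tips of the shut fingers; the grasp point (between the pads) lies 19 mm behind it; z points along the fingers, y is the line along which they close (so a half turn about z gives the same grasp; the last joint's range is limited). The gripper opens to 94 mm and grips with 3 to 60 N. Pads are 16 mm wide; open, the fingers measure 119 mm over their backs; the gripper's body (75 mm by 177 mm) begins 78 mm behind the grasp point.
Start: joints at [-1.385, 0.276, 1.505, -0, 1.361, -0.121], TCP at [0.174, -0.548, 0.205] pointing down, gripper open.
Joint ranges: [-2.89, 2.89], [-0.75, 2.08], [0.22, 2.7], [-1.18, 4.32], [0.11, 2.71], [-2.7, 2.7]. Speed limits (rad/s): [2.57, 2.57, 3.14, 3.14, 3.14, 3.14].

## Interface

Orientations are given as a rotation vector (axis times angle).
In Python, from bench import ctrl, eyes gives the robot as it stands.
- The arm moves only by the tool arm_command, never from a script. Its argument "series" is text: rows parted by semicolons, each of 7 numbers parted by spaces: the closure, from 0 (fully open) to 1 (shut), then the shift along the tool's x, y, z in units of 100 mm (1.0 is 100 mm), then the turn, a rotation vector about the tool's x, y, z in units of 180 degrees (1.0 is 180 degrees). In form: fingers x y z rx ry rz; .... A call has exactly 10 rows; each row shifts and turns the commanded pose from where the row before left it, along the tool's axes as they then stand; what a row does not reach is not made up. A row lasts 1/10 s, in which the tool goes at most 50 mm and 8.59 degrees, less where a joint would pass 70% of its speed; a pose out of reach is approached as far as the arm can. A call with a number of a shift or a turn outside -1 to 1 is refused whole. A call with a gripper value outside its range is refused whole. The fingers move at their own pace and stop on an object; "grip_force" is the grip in N (left out, the last holds). Time passes only in rows, so rows that do not move let the fingers close, or fill a call up. It gives the time, the measured TCP pose, the force, the opening and the grip force at its end, in the units of the state.
- ctrl.get_obs(): the state, without advancing time (a new reading comes with each control period).
- eyes.camera(name): name is "scene" or "side" or "wrist"; returns a dict with "pixels" (400x640x3 uint8, red, green, blue), "camera_matrix" (3x3 intrinsics, pixels), "dist" ([k1, k2, p1, p2, k3] as OpenCV has them; the pictures are not rectified), "world_from_camera" (4x4, takes a point from camera to world coordinates). Camera axes: x right, y up, looking along -z (the intrinsics and any distortion apply to the point x, -y, -z); pixel columns grow to the right and rows downward; lengths in m; the calibration is good to about 2 mm. A picture is of the moment at which its call begins. There is no depth.
- ctrl.hand_in(): hands the job in; it is judged then, once.
The state is a dict: "clock": time; "joint_pos": joint angles; "qd": joint speeds; "effort": joint torques, N m; "tool_pos": TCP position; "tcp_rot": TCP orientation; "wrist_force": force on the tool from outside, world axes, zero at the start; "moment": the same for the moment, N m; "grip_width": opening from 0.0 (shut) to 1.0 (fully open); "grip_force": force on a finger pad.
Only numpy, scipy, OpenCV 4.12 (cv2) and the standard library are available. Lean on these libraries where they do the work, as an engineer would, in place of code of your own. Each camera call takes 0.05 s, during which the arm holds its last target. There are 200 camera calls.

## Working session

There is one attempt and no reset: what is moved stays moved. The work goes in short steps, Python scripts to look and compute and a tool call to move; the robot and the scene stay as the last step left them, time stands still between calls to the robot, and variables do not carry over. Pictures are saved under pics/ and viewed, at most 10 in all, crops included, and the job is handed in when it is done.

Besides the shell and the picture viewer there is one more tool, called after "Emit:" by a JSON object that holds its "method" and its "body". arm_command: Moves the arm, as the interface text tells. Shifts and turns lie within -1 to 1; 1 stands for 100 mm of shift or 180 degrees of turn. Its arguments: {"type":"object","properties":{"series":{"type":"string"},"grip_force":{"type":"number"}},"required":["series"]}

```bash
mkdir -p pics; ls; python3 - <<'E'
from bench import ctrl, eyes
import cv2
import pickle
d={}
for n in ["scene","side","wrist"]:
    c=eyes.camera(n); d[n]=c; cv2.imwrite(f"pics/{n}0.png",c["pixels"][:,:,::-1])
    print(n,c["camera_matrix"],c["dist"],c["world_from_camera"])
pickle.dump(d,open("c0.pkl","wb"))
print(ctrl.get_obs())
E
```

```text
pics
scene [[362.14541612   0.         322.64814821]
 [  0.         362.14541612 201.36611658]
 [  0.           0.           1.        ]] [0.00315988 0.         0.         0.         0.        ] [[-0.35678114 -0.53758673  0.76400768  1.33420715]
 [ 0.9340706  -0.21825242  0.28262697  0.26146501]
 [ 0.01481002  0.81447308  0.5800123   0.59569103]
 [ 0.          0.          0.          1.        ]]
side [[429.4097917    0.         315.93573844]
 [  0.         429.4097917  199.48887053]
 [  0.           0.           1.        ]] [-0.01024322  0.          0.          0.          0.        ] [[-0.70171102  0.54249553 -0.46184439  0.03311974]
 [-0.71240632 -0.52618744  0.46433178  0.57190491]
 [ 0.0088812   0.65484759  0.75570878  0.93718173]
 [ 0.          0.          0.          1.        ]]
wrist [[314.33375337   0.         324.44941305]
 [  0.         314.33375337 199.94681217]
 [  0.           0.           1.        ]] [-0.04710697  0.          0.          0.          0.        ] [[ 0.30162383  0.92549974  0.2290705   0.23875644]
 [-0.9534254   0.29322955  0.07068545 -0.52747387]
 [-0.00175088 -0.23972205  0.97083998  0.38567639]
 [ 0.          0.          0.          1.        ]]
{'clock': 0.15, 'joint_pos': array([-1.38501843e+00,  2.76428596e-01,  1.50583698e+00, -3.85391390e-05,
        1.36068988e+00, -1.21017881e-01]), 'qd': array([-0.00295098, -0.00075251, -0.00587588, -0.00061112, -0.0007751 ,
        0.00041255]), 'effort': array([-1.16248361e-04, -4.04927516e+01, -2.37430483e+01,  7.01276329e-02,
        3.15510482e-02, -9.56071062e-05]), 'tool_pos': array([ 0.17354474, -0.54773777,  0.20481763]), 'tcp_rot': array([-3.10335598e+00, -4.79830507e-01,  1.28413719e-04]), 'wrist_force': array([-0.60094284,  0.65716845, -0.92898443]), 'moment': array([ 0.06745876,  0.0224499 , -0.02600775]), 'grip_force': 0.0, 'grip_width': 0.9982231466879374}
```

View pics/scene0.png

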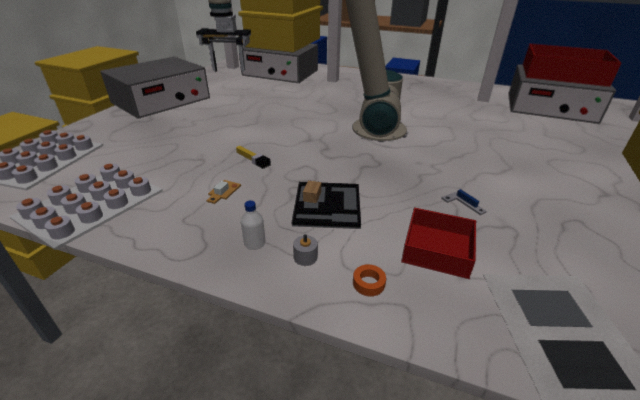

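View pics/side0.png

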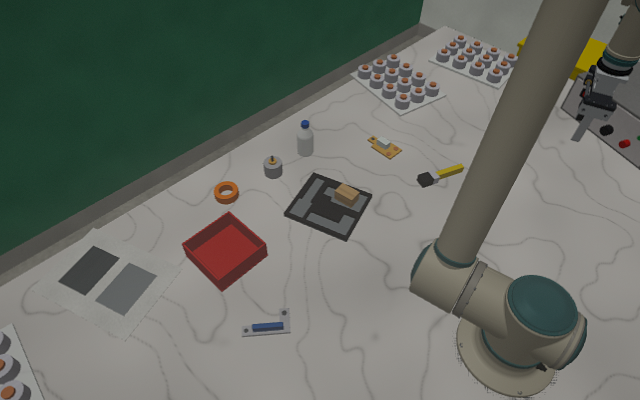

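```bash
python3 - <<'E'
import cv2
for n,x0,x1,y0,y1 in [("scene",200,490,140,300),("side",180,470,130,345)]:
    im=cv2.imread(f"pics/{n}0.png")[y0:y1,x0:x1]
    im=cv2.resize(im,None,fx=2.75,fy=2.75,interpolation=cv2.INTER_CUBIC)
    im=cv2.convertScaleAbs(im,alpha=1.5)
    cv2.imwrite(f"pics/{n}0c.png",im)
E
```

```text
(no output)
```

View pics/scene0c.png

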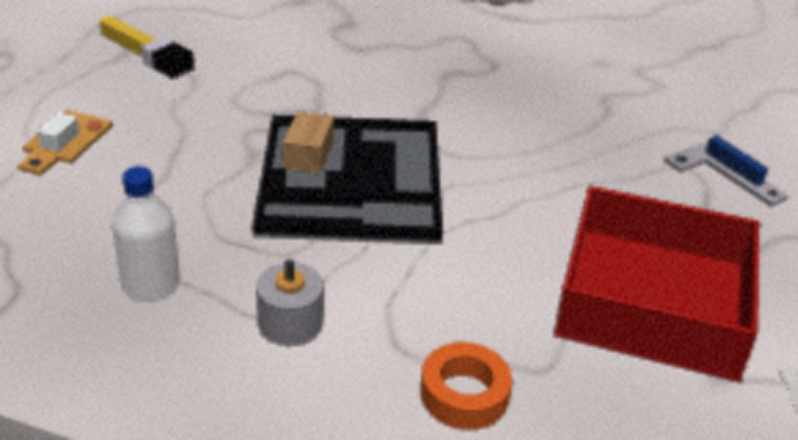

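View pics/side0c.png

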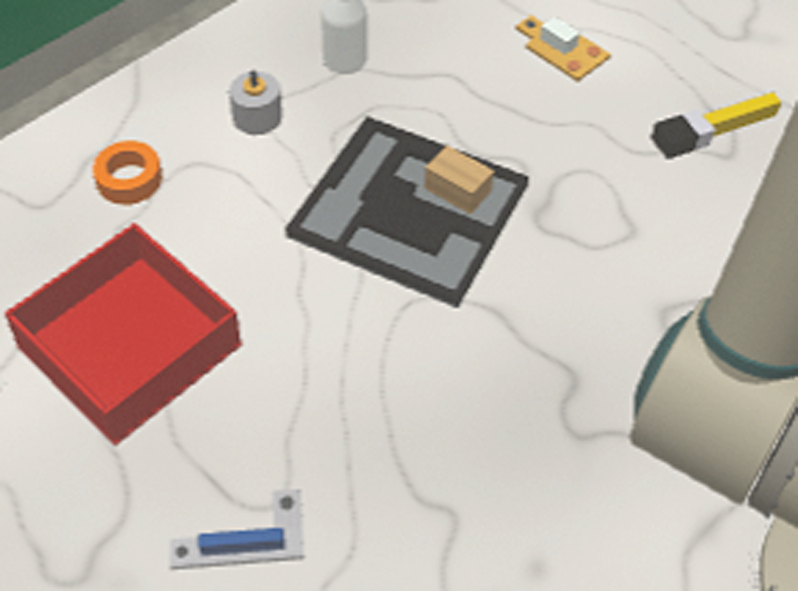

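```bash
cat > fit.py <<'E'
import numpy as np, cv2
from scipy.optimize import least_squares
def project(c,P):
    T=np.linalg.inv(c["world_from_camera"]); q=(np.atleast_2d(P)@T[:3,:3].T+T[:3,3])*[1,-1,-1]
    return cv2.projectPoints(q,np.zeros(3),np.zeros(3),c["camera_matrix"],np.array(c["dist"]))[0][:,0]
def ray(c,px,z):
    u=cv2.undistortPoints(np.array([[px]],float),c["camera_matrix"],np.array(c["dist"]))[0,0]
    W=c["world_from_camera"]; d=W[:3,:3]@[u[0],-u[1],-1]; o=W[:3,3]
    return o+d*(z-o[2])/d[2]
def place(p,L):
    c,s=np.cos(p[2]),np.sin(p[2]); L=np.array(L,float)/1000
    return np.c_[L[:,0]*c-L[:,1]*s+p[0],L[:,0]*s+L[:,1]*c+p[1],L[:,2]]
def fit(obs,z0=0,yaw=0):
    """obs: list of (cam, px list, local mm list)"""
    c,px,L=obs[0]
    best=None
    for y in yaw+np.arange(0,6.28,0.5)-3:
        f=lambda p:np.concatenate([(project(c,place(p,np.array(L)+[0,0,z0]))-px).ravel() for c,px,L in obs])
        g=ray(c,np.mean(px,0),.02)
        r=least_squares(f,[g[0],g[1],y],loss="soft_l1")
        if best is None or r.cost<best.cost: best=r
    e=f(best.x).reshape(-1,2)
    best.x[2]=(best.x[2]+np.pi)%(2*np.pi)-np.pi
    return best.x,np.round(np.hypot(*e.T),1)
E
python3 - <<'E'
import pickle
from fit import *
d=pickle.load(open("c0.pkl","rb")); off=dict(scene=(200,140),side=(180,130))
def o(n,pts):
    return (d[n],[((a[0]+.5)/2.75-.5+off[n][0],(a[1]+.5)/2.75-.5+off[n][1]) for a in pts],[a[2:] for a in pts])
objs=dict(
tray=([("scene",[(272,116,-96,-89,15),(438,122,-96,89,15),(442,242,96,89,0),(254,236,96,-89,0)]),
 ("side",[(369,118,96,-89,15),(287,230,96,89,15),(459,306,-96,89,0),(528,180,-96,-89,15)])],0),
bracket=([("side",[(170,569,-55,-12,0),(303,558,55,-12,0),(299,490,55,48,6),(274,491,31,48,6),(172,543,-55,12,6)]),
 ("scene",[(665,159,55,48,6),(785,197,-55,12,6),(683,169,31,48,0)])],0),
holder=([("side",[(577,79,-55,30,0),(609,56,-55,-30,6),(515,28,55,14,6),(533,15,55,-14,6),(527,44,25,30,3)]),
 ("scene",[(112,124,-55,30,6),(65,111,-55,-30,6),(65,160,25,30,3),(40,174,55,14,0),(19,165,55,-14,6)])],0),
brush=([("side",[(779,112,-75,9,0),(668,158,75,17,0),(653,135,75,17,20)]),
 ("scene",[(99,22,-75,-9,12),(178,78,75,17,0)])],0),
bin=([("side",[(135,225,75,-75,55),(240,318,-75,-75,55),(116,412,-75,75,55),(8,315,75,75,55)]),
 ("scene",[(590,187,-75,-75,55),(760,222,-75,75,55)])],0),
block=([("side",[(426,160,30,20,35),(449,147,30,-20,35),(494,177,-30,-20,35),(461,213,-30,20,0)]),
 ("scene",[(297,113,-30,-20,35),(334,116,-30,20,35),(283,167,30,-20,0),(318,173,30,20,0)])],5))
for k,(l,z) in objs.items():
    x,e=fit([o(*a) for a in l],z); print(k,np.round(x[:2]*1000,1),np.round(np.degrees(x[2]),1),e)
for n,px in dict(bottle=(345,68),motor=(256,125),spool=(127,185)).items():
    print(n,np.round(ray(d["side"],(px[0]/2.75+180,px[1]/2.75+130),0)*1000))
w=d["wrist"]["world_from_camera"]
from scipy.spatial.transform import Rotation as R
Rt=R.from_rotvec([-3.10335598e+00,-4.79830507e-01,1.28e-4]).as_matrix(); print(Rt,"cam in tool",Rt.T@(w[:3,3]-[.17354,-.54774,.2048]),Rt.T@w[:3,:3])
E
```

```text
tray [560.6 -10.4] 18.4 [1.  1.1 0.5 0.3 0.8 0.6 1.5 1.1]
bracket [403.2 355.8] -128.1 [1.5 0.7 0.1 1.2 0.8 0.8 4.5 1.7]
holder [ 617.9 -318.7] -1.5 [1.  1.1 1.3 0.6 0.8 1.3 0.9 1.7 0.6 1.3]
brush [ 414.9 -345.6] 61.1 [1.6 5.2 3.5 1.3 1.9]
bin [626.8 296.5] 1.2 [0.7 1.6 3.9 1.  1.8 1.5]
block [544.7 -64.1] 2.9 [1.5 1.5 1.8 2.3 1.6 0.7 1.1 1. ]
bottle [ 763. -112.    0.]
motor [765.  22.   0.]
spool [793. 177.  -0.]
[[ 9.53303737e-01  3.02013083e-01 -2.88507113e-04]
 [ 3.02013194e-01 -9.53302814e-01  1.33242965e-03]
 [ 1.27376542e-04 -1.35734311e-03 -9.99999071e-01]] cam in tool [ 6.83147582e-02  1.30949236e-04 -1.80868029e-01] [[-4.08149126e-04  9.70811020e-01  2.39845361e-01]
 [ 9.99999839e-01  3.01860565e-04  4.79890450e-04]
 [ 3.93483081e-04  2.39845518e-01 -9.70810987e-01]]
```

Emit:
{"method": "arm_command", "body": {"series": "0 .3 -.12 -.04 0 0 0;0 .46 -.18 -.04 0 0 0;0 .46 -.18 -.04 0 0 0;0 .46 -.18 -.04 0 0 0;0 .46 -.18 -.04 0 0 0;0 .46 -.18 -.04 0 0 0;0 .46 -.18 -.04 0 0 0;0 .4 -.14 -.02 0 0 0;0 .2 -.08 0 0 0 0;0 0 0 0 0 0 0", "grip_force": 25}}

```text
clock: 1.15
tool_pos: [0.4817, -0.3001, 0.235]
tcp_rot: [-3.103, -0.486, -0.001]
wrist_force: [0.2, -0.0, -0.7]
grip_width: 1.001
grip_force: 0.0
```

```bash
cat > look.py <<'E'
import sys,pickle,cv2
from bench import ctrl,eyes
from fit import *
def look(tag):
    c=eyes.camera("wrist"); pickle.dump(c,open(f"{tag}.pkl","wb")); cv2.imwrite(f"pics/{tag}.png",cv2.convertScaleAbs(c["pixels"][:,:,::-1],alpha=1.3))
    o=ctrl.get_obs(); print(o["clock"],o["tool_pos"].round(4),o["tcp_rot"].round(4),o["wrist_force"].round(1),o["grip_width"])
    return c
if __name__=="__main__": look(sys.argv[1])
E
python3 look.py w1
```

```text
1.2 [ 0.4801 -0.3013  0.235 ] [-3.1037e+00 -4.8430e-01  1.7000e-03] [ 0.5 -0.1 -0.6] 0.9999363611305161
```

View pics/w1.png

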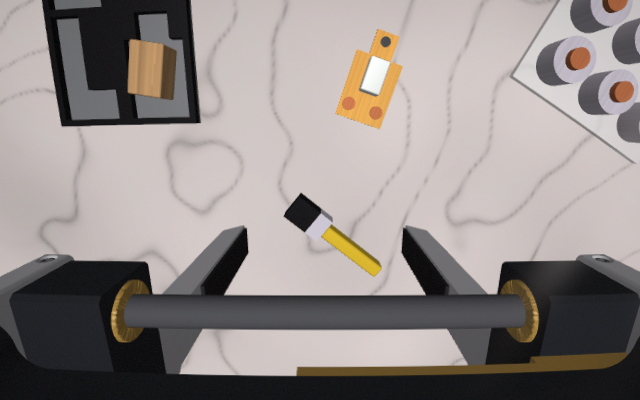

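```bash
python3 - <<'E'
import pickle
from fit import *
c=pickle.load(open("w1.pkl","rb"))
def f(n,pts,z=0):
    x,e=fit([(c,[a[:2] for a in pts],[a[2:] for a in pts])],z); print(n,np.round(x[:2]*1000,1),np.round(np.degrees(x[2]),1),e)
f("holder",[(377,29,55,14,6),(399,38,55,-14,6),(336,113,-55,30,6),(381,128,-55,-30,6),(402,66,25,-30,6)])
for h in (12,24): f("brush",[(284,214,75,17,24),(301,194,75,-17,24),(381,266,-75,-9,h),(372,276,-75,9,h)])
f("tray",[(62,126,-96,89,15),(199,122,-96,-89,15)])
f("block",[(135,39,30,20,35),(164,43,30,-20,35),(129,96,-30,20,35),(161,100,-30,-20,35)],5)
E
```

```text
holder [ 616.3 -319.5] -0.1 [0.3 1.4 0.9 1.  0.6]
brush [ 406.6 -340.7] 66.7 [0.6 1.  0.7 1.4]
brush [ 408.6 -339.1] 67.7 [1.1 1.2 1.6 1.1]
tray [562.4 -12.9] 18.5 [1.5 1.2]
block [541.9 -66.5] 8.9 [4.7 1.8 1.8 1.3]
```

Emit:
{"method": "arm_command", "body": {"series": "0 0 -.3 0 0 0 0;0 0 -.48 0 0 0 0;0 0 -.48 0 0 0 0;0 0 -.48 0 0 0 0;0 0 -.45 0 0 0 0;0 0 -.25 0 0 0 0;0 0 0 0 0 0 0;0 0 0 0 0 0 0;0 0 0 0 0 0 0;0 0 0 0 0 0 0"}}

```text
clock: 2.2
tool_pos: [0.4064, -0.0712, 0.2353]
tcp_rot: [3.105, 0.477, -0.001]
wrist_force: [-0.7, 0.6, 0.1]
grip_width: 0.997
grip_force: 0.0
```

```bash
python3 look.py w2; python3 -c "
import cv2
im=cv2.imread('pics/w2.png')[0:300,120:520]
cv2.imwrite('pics/w2c.png',cv2.resize(im,None,fx=2,fy=2,interpolation=cv2.INTER_CUBIC))"
```

```text
2.25 [ 0.4064 -0.071   0.2352] [ 3.1049e+00  4.7710e-01 -8.0000e-04] [-0.4  0.3 -0.1] 0.9986986330830119
```

View pics/w2c.png

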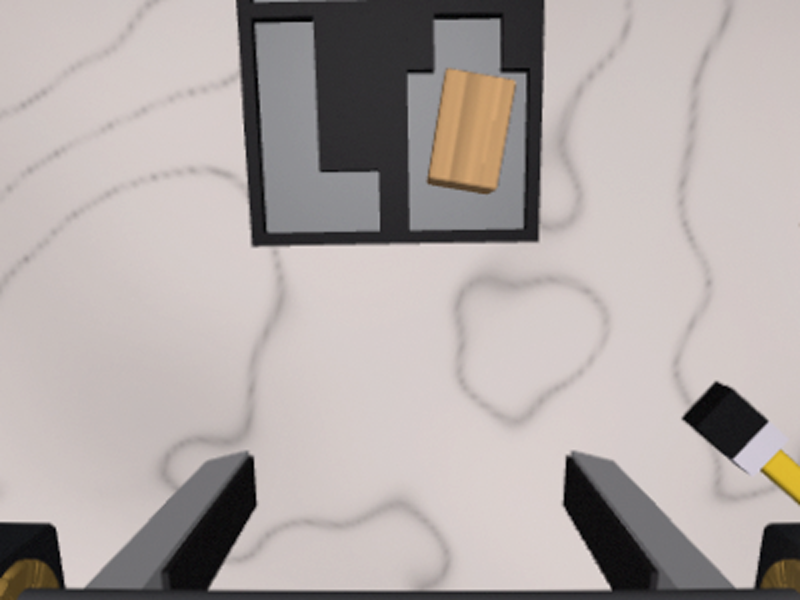

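```bash
cat > tray.py <<'E'
import numpy as np
T=dict()
E
python3 - <<'E'
import pickle
from fit import *
c=pickle.load(open("w2.pkl","rb"))
def f(n,pts,z=0):
    x,e=fit([(c,[(a[0]/2+120-.25,a[1]/2-.25) for a in pts],[a[2:] for a in pts])],z); print(n,np.round(x[:2]*1000,1),np.round(np.degrees(x[2]),1),e); return x
t=f("tray",[(254,245,-96,89,0),(538,240,-96,-89,0),(408,230,-88,-9,5),(525,230,-88,-81,5),(407,71,4,-9,5),(434,16,34,-25,5),(501,16,34,-65,5),(267,233,-88,81,5),(380,231,-88,9,5),(319,171,-52,45,15),(255,21,34,81,5)])
f("block",[(447,69,30,20,35),(516,81,30,-20,35),(428,182,-30,20,35),(495,190,-30,-20,35)],5)
f("brush",[(683,418,75,17,24),(714,383,75,-17,24),(767,421,20,-17,24),(735,463,20,17,24)])
for k,p in dict(brush=(65,0,5),holder=(-27,-45,5),bracket=(-27,63,5)).items(): print(k,place(t,[p])*1000)
E
```

```text
tray [562.  -11.6] 18.3 [1.9 2.3 0.8 1.7 0.9 1.4 1.  0.8 0.9 1.  0.8]
block [542.  -65.3] 8.4 [0.8 0.2 0.9 1.2]
brush [ 412.4 -326.6] 71.1 [2.9 3.5 3.2 1.2]
brush [[623.71046095   8.8441371    5.        ]]
holder [[550.47686711 -62.75083991   5.        ]]
bracket [[516.58875333  39.79473895   5.        ]]
```

Emit:
{"method": "arm_command", "body": {"series": "0 0 0 .4 0 0 .026;0 0 0 .4 0 0 .025;0 .4 .04 .25 0 0 0;0 .4 .04 .25 0 0 0;0 .4 .04 .2 0 0 0;0 .15 .02 .2 0 0 0;0 0 0 .3 0 0 0;0 0 0 .16 0 0 0;0 0 0 0 0 0 0;0 0 0 0 0 0 0", "grip_force": 20}}

```text
clock: 3.25
tool_pos: [0.5417, -0.0645, 0.0191]
tcp_rot: [-3.133, -0.229, 0.002]
wrist_force: [0.6, -0.4, -0.0]
grip_width: 0.997
grip_force: 0.0
```

Emit:
{"method": "arm_command", "body": {"series": ".7 0 0 0 0 0 0;.7 0 0 0 0 0 0;.7 0 0 0 0 0 0;.7 0 0 0 0 0 0;.7 0 0 0 0 0 0;.7 0 0 -.1 0 0 0;.7 0 0 -.2 0 0 0;.7 0 0 -.3 0 0 0;.7 0 0 -.4 0 0 0;.7 0 0 -.2 0 0 0"}}

```text
clock: 4.25
tool_pos: [0.5433, -0.0642, 0.1435]
tcp_rot: [3.131, 0.23, 0.008]
wrist_force: [-0.5, 0.3, -1.0]
grip_width: 0.298
grip_force: 0.0
```

```bash
python3 look.py w3; python3 -c "
import cv2
im=cv2.imread('pics/w3.png')[0:300,120:520]
cv2.imwrite('pics/w3c.png',cv2.resize(im,None,fx=2,fy=2,interpolation=cv2.INTER_CUBIC))"
```

```text
4.3 [ 0.5449 -0.0645  0.1458] [3.1298 0.2301 0.0154] [ 1.1 -0.4  1.2] 0.30315153993147587
```

View pics/w3c.png

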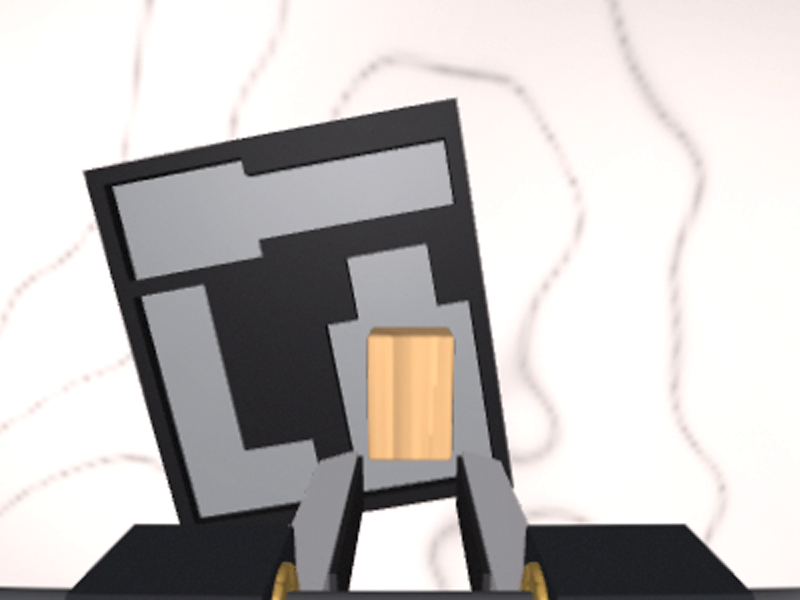

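```bash
python3 - <<'E'
import pickle
from fit import *
c=pickle.load(open("w3.pkl","rb"))
def f(n,pts,z=0):
    x,e=fit([(c,[(a[0]/2+120-.25,a[1]/2-.25) for a in pts],[a[2:] for a in pts])],z); print(n,np.round(x[:2]*1000,1),np.round(np.degrees(x[2]),1),e); return x
f("block",[(368,336,30,20,35),(454,336,30,-20,35),(367,459,-30,20,35),(453,461,-30,-20,35)],5)
t=f("tray",[(457,98,96,-89,15),(85,171,96,89,15),(114,186,88,23,5),(444,140,88,-81,5),(453,204,50,-81,5),(143,297,34,81,5),(202,517,-88,81,5),(348,258,34,-25,5),(428,244,34,-65,5),(136,279,42,23,5)])
E
```

```text
block [542.4 -65.3] 7.9 [0.6 0.5 0.8 0.6]
tray [560.5 -12. ] 18.3 [ 0.9  0.7 58.3  7.7  1.   0.1  0.2  0.6  0.8 57.7]
```

Emit:
{"method": "arm_command", "body": {"series": ".3 0 0 .1 0 0 0;.3 0 0 .2 0 0 0;.3 0 0 .3 0 0 0;.3 0 0 .3 0 0 0;.3 0 0 .2 0 0 0;.3 0 0 .1 0 0 0;.3 0 0 .01 0 0 0;.7 0 0 0 0 0 0;.7 0 0 0 0 0 0;.7 0 0 0 0 0 0"}}

```text
clock: 5.3
tool_pos: [0.542, -0.0639, 0.0189]
tcp_rot: [3.133, 0.23, 0.002]
wrist_force: [-0.6, -0.4, 0.4]
grip_width: 0.48
grip_force: 0.0
```

Emit:
{"method": "arm_command", "body": {"series": ".7 0 0 0 0 0 0;.7 0 0 0 0 0 0;.7 0 0 0 0 0 0;.7 0 0 -.05 0 0 0;.7 0 0 -.15 0 0 0;.7 0 0 -.2 0 0 0;.7 0 0 -.2 0 0 0;.7 0 0 -.2 0 0 0;.7 0 0 -.1 0 0 0;.7 0 0 0 0 0 0"}}

```text
clock: 6.3
tool_pos: [0.5426, -0.0641, 0.1099]
tcp_rot: [3.132, 0.23, 0.005]
wrist_force: [-0.2, -0.2, 0.5]
grip_width: 0.424
grip_force: 20.0
```

Emit:
{"method": "arm_command", "body": {"series": ".7 .12 -.3 0 0 0 0;.7 .17 -.46 0 0 0 0;.7 .17 -.46 0 0 0 0;.7 .17 -.46 0 0 0 0;.7 .17 -.46 0 0 0 0;.7 .17 -.46 0 0 0 0;.7 .17 -.46 0 0 0 0;.7 .15 -.3 0 0 0 0;.7 .08 -.09 0 0 0 0;.7 0 0 0 0 0 0"}}

```text
clock: 7.3
tool_pos: [0.6266, 0.2983, 0.1067]
tcp_rot: [3.132, 0.233, -0.003]
wrist_force: [-0.1, -0.4, -1.2]
grip_width: 0.425
grip_force: 20.0
```

Emit:
{"method": "arm_command", "body": {"series": ".7 0 0 .2 0 0 0;.7 0 0 .3 0 0 0;.7 0 0 .25 0 0 0;.7 0 0 .1 0 0 0;.7 0 0 .02 0 0 0;.7 0 0 0 0 0 0;.45 0 0 0 0 0 0;.45 0 0 0 0 0 0;.45 0 0 0 0 0 0;.45 0 0 0 0 0 0"}}

```text
clock: 8.3
tool_pos: [0.627, 0.2977, 0.0221]
tcp_rot: [-3.133, -0.23, -0.002]
wrist_force: [-0.4, 0.1, 0.2]
grip_width: 0.545
grip_force: 0.0
```

Emit:
{"method": "arm_command", "body": {"series": ".45 0 0 -.3 0 0 0;.45 0 0 -.5 0 0 0;.45 0 0 -.5 0 0 0;.45 0 0 -.4 0 0 0;.45 -.22 .43 0 0 0 0;.45 -.22 .43 0 0 0 0;.45 -.22 .43 0 0 0 0;.45 -.22 .43 0 0 0 0;.45 -.22 .43 0 0 0 0;.45 -.22 .43 0 0 0 0"}}

```text
clock: 9.3
tool_pos: [0.533, 0.0215, 0.1918]
tcp_rot: [3.133, 0.231, 0.001]
wrist_force: [-0.1, -0.2, 0.0]
grip_width: 0.546
grip_force: 0.0
```

Emit:
{"method": "arm_command", "body": {"series": ".3 -.22 .43 0 0 0 0;.3 -.22 .43 0 0 0 0;.3 -.22 .43 0 0 0 0;.3 -.22 .43 0 0 0 0;.3 -.22 .43 0 0 0 0;.3 -.22 .43 0 0 0 0;.3 -.22 .43 0 0 0 0;.3 -.15 .25 0 0 0 0;.3 -.1 .14 0 0 0 -.03;.3 0 0 0 0 0 -.044"}}

```text
clock: 10.3
tool_pos: [0.4053, -0.342, 0.1916]
tcp_rot: [3.084, 0.594, -0.001]
wrist_force: [-0.4, 0.5, -0.1]
grip_width: 0.695
grip_force: 0.0
```

Emit:
{"method": "arm_command", "body": {"series": ".3 0 0 0 0 0 -.045;.3 0 0 0 0 0 -.045;.3 0 0 0 0 0 -.045;.3 0 0 0 0 0 -.045;.3 0 0 0 0 0 -.045;.3 0 0 0 0 0 -.025;.3 0 0 0 0 0 0;.3 0 0 0 0 0 0;.3 0 0 0 0 0 0;.3 0 0 0 0 0 0"}}

```text
clock: 11.3
tool_pos: [0.4064, -0.3395, 0.1915]
tcp_rot: [2.624, 1.727, -0.0]
wrist_force: [-0.4, -0.3, -0.0]
grip_width: 0.703
grip_force: 0.0
```

```bash
python3 look.py w4; python3 -c "
import cv2
im=cv2.imread('pics/w4.png')[50:350,120:520]
cv2.imwrite('pics/w4c.png',cv2.resize(im,None,fx=2,fy=2,interpolation=cv2.INTER_CUBIC))"
```

```text
11.35 [ 0.4064 -0.3395  0.1915] [ 2.6243e+00  1.7267e+00 -1.0000e-04] [ 0.5 -0.8  0.2] 0.6997044149423346
```

View pics/w4c.png

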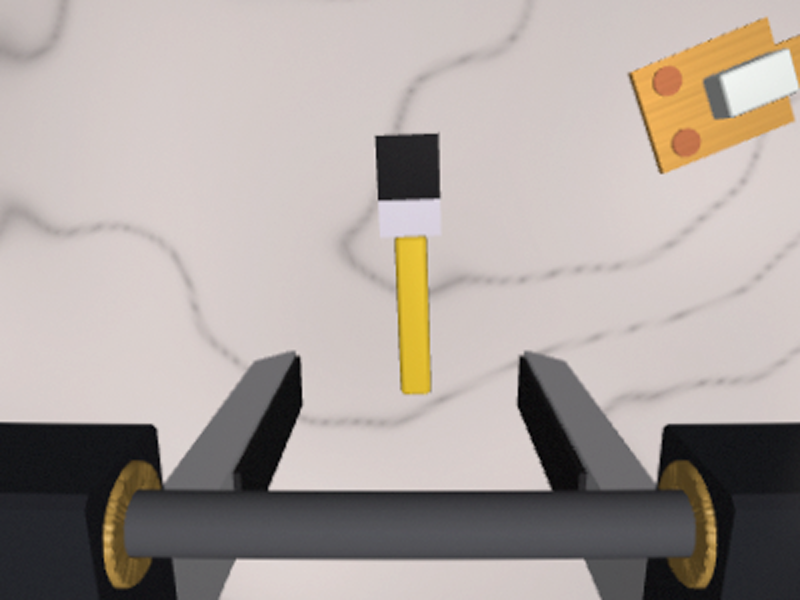

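```bash
python3 - <<'E'
import pickle
from fit import *
c=pickle.load(open("w4.pkl","rb"))
def f(n,pts,z=0):
    x,e=fit([(c,[(a[0]/2+120-.25,a[1]/2+50-.25) for a in pts],[a[2:] for a in pts])],z); print(n,np.round(x[:2]*1000,1),np.round(np.degrees(x[2]),1),e); return x
for hh in (14,18,24):
  for h in (12,18,24): f((hh,h),[(376,135,75,17,hh),(439,133,75,-17,hh),(401,392,-75,9,h),(431,392,-75,-9,h),(395,237,20,9,h),(427,236,20,-9,h),(379,236,20,17,hh),(441,236,20,-17,hh)])
E
```

```text
(14, 12) [ 406.3 -341.7] 68.5 [1.8 1.8 0.8 1.3 0.4 0.5 1.2 0.5]
(14, 18) [ 406.6 -340.9] 68.5 [1.1 1.  0.4 0.1 0.4 0.5 1.1 1.2]
(14, 24) [ 406.9 -340.3] 68.6 [0.5 0.5 1.8 1.3 0.4 0.3 1.3 1.8]
(18, 12) [ 406.3 -341.5] 68.5 [1.6 1.5 1.  1.5 0.6 0.7 1.2 0.2]
(18, 18) [ 406.6 -340.8] 68.5 [0.8 0.8 0.3 0.2 0.6 0.6 0.9 0.8]
(18, 24) [ 406.9 -340.2] 68.5 [0.3 0.3 1.7 1.3 0.4 0.4 0.9 1.4]
(24, 12) [ 406.5 -341.2] 68.6 [1.1 1.1 1.2 1.7 0.9 1.  1.5 0.3]
(24, 18) [ 406.7 -340.6] 68.5 [0.5 0.5 0.2 0.4 0.7 0.8 1.  0.3]
(24, 24) [ 406.9 -340.1] 68.5 [0.1 0.1 1.6 1.1 0.6 0.5 0.6 0.8]
```

Emit:
{"method": "arm_command", "body": {"series": ".5 -.01 .01 .3 0 0 -.01;.5 0 0 .45 0 0 0;.5 0 0 .45 0 0 0;.5 0 0 .3 0 0 0;.5 0 0 .2 0 0 0;.5 0 0 .08 0 0 0;.5 0 0 .02 0 0 0;.5 0 0 0 0 0 0;.9 0 0 0 0 0 0;.9 0 0 0 0 0 0", "grip_force": 25}}

```text
clock: 12.35
tool_pos: [0.4076, -0.3415, 0.0126]
tcp_rot: [2.594, 1.767, 0.001]
wrist_force: [0.3, -0.5, 0.7]
grip_width: 0.364
grip_force: 0.0
```

Emit:
{"method": "arm_command", "body": {"series": ".9 0 0 0 0 0 0;.9 0 0 0 0 0 0;.9 0 0 0 0 0 0;.9 0 0 0 0 0 0;.9 0 0 0 0 0 0;.9 0 0 -.05 0 0 0;.9 0 0 -.1 0 0 0;.9 0 0 -.15 0 0 0;.9 0 0 -.2 0 0 0;.9 0 0 -.1 0 0 0"}}

```text
clock: 13.35
tool_pos: [0.4075, -0.3415, 0.0733]
tcp_rot: [2.595, 1.767, 0.001]
wrist_force: [-0.2, 1.1, -1.0]
grip_width: 0.186
grip_force: 25.0
```

Emit:
{"method": "arm_command", "body": {"series": ".9 0 0 -.08 0 0 -.044;.9 0 0 -.08 0 0 -.044;.9 0 0 -.08 0 0 -.044;.9 0 0 -.08 0 0 -.044;.9 0 0 -.08 0 0 -.045;.9 .29 .345 0 0 0 0;.9 .29 .345 0 0 0 0;.9 .29 .345 0 0 0 0;.9 .29 .345 0 0 0 0;.9 .29 .345 0 0 0 0"}}

```text
clock: 14.35
tool_pos: [0.5257, -0.1474, 0.1116]
tcp_rot: [1.84, 2.546, -0.0]
wrist_force: [0.2, -0.5, -0.3]
grip_width: 0.191
grip_force: 25.0
```

Emit:
{"method": "arm_command", "body": {"series": ".9 .29 .345 0 0 0 0;.9 .29 .345 0 0 0 0;.9 .29 .345 0 0 0 0;.9 .2 .24 0 0 0 0;.9 .125 .145 0 0 0 0;.9 0 0 0 0 0 0;.9 0 0 0 0 0 0;.9 0 0 0 0 0 0;.9 0 0 0 0 0 0;.9 0 0 0 0 0 0"}}

```text
clock: 15.35
tool_pos: [0.6221, 0.0079, 0.1116]
tcp_rot: [1.842, 2.545, -0.0]
wrist_force: [-0.3, -0.6, -0.9]
grip_width: 0.186
grip_force: 25.0
```

```bash
python3 look.py w5; python3 -c "
import cv2
im=cv2.imread('pics/w5.png')[50:350,120:520]
cv2.imwrite('pics/w5c.png',cv2.resize(im,None,fx=2,fy=2,interpolation=cv2.INTER_CUBIC))"
```

```text
15.4 [0.6222 0.0081 0.1116] [ 1.8416e+00  2.5450e+00 -2.0000e-04] [-0.2  0.4  0. ] 0.1890021583633126
```

View pics/w5c.png

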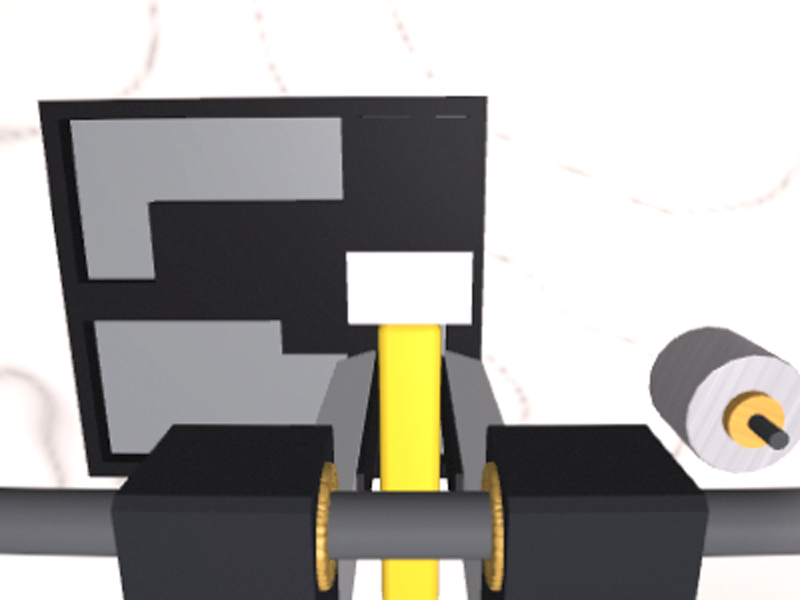

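```bash
python3 - <<'E'
import pickle
from fit import *
c=pickle.load(open("w5.pkl","rb"))
def f(n,pts,z=0):
    x,e=fit([(c,[(a[0]/2+120-.25,a[1]/2+50-.25) for a in pts],[a[2:] for a in pts])],z); print(n,np.round(x[:2]*1000,1),np.round(np.degrees(x[2]),1),e); return x
t=f("tray",[(39,101,-96,89,15),(487,97,96,89,15),(71,121,-88,81,5),(89,278,-88,9,5),(95,322,-88,-9,5),(108,454,-88,-81,5),(343,199,34,45,15),(151,202,-52,45,15),(281,321,4,-9,15)])
for k,p in dict(brush=(65,0,5),holder=(-27,-45,5),bracket=(-27,63,5)).items(): print(k,place(t,[p])*1000)
z=100
f("brush",[(347,252,36,17,24),(473,252,36,-17,24),(347,324,20,17,24),(473,324,20,-17,24)],z)
f("brush",[(347,324,20,17,24),(473,324,20,-17,24),(380,324,20,9,18),(439,324,20,-9,18)],z)
E
```

```text
tray [561.1 -12.1] 18.3 [0.2 0.2 0.2 0.5 3.5 2.5 1.4 1.2 0.3]
brush [[622.76803029   8.35334476   5.        ]]
holder [[549.57556724 -63.28368026   5.        ]]
bracket [[515.62856466  39.24241894   5.        ]]
brush [620.   11.2] 108.2 [2.4 2.3 5.3 5.3]
brush [621.1   7.6] 108.2 [1.7 1.8 1.7 1.8]
```

Emit:
{"method": "arm_command", "body": {"series": ".9 0 0 .15 0 0 0;.9 0 0 .25 0 0 0;.9 0 0 .2 0 0 0;.9 0 0 .14 0 0 0;.9 0 0 .08 0 0 0;.9 0 0 .05 0 0 0;.9 0 0 .03 0 0 0;.9 0 0 .02 0 0 0;.9 0 0 .01 0 0 0;.9 0 0 .01 0 0 0"}}

```text
clock: 16.4
tool_pos: [0.6229, 0.009, 0.0179]
tcp_rot: [1.839, 2.546, 0.001]
wrist_force: [0.2, 0.4, -0.0]
grip_width: 0.188
grip_force: 25.0
```

Emit:
{"method": "arm_command", "body": {"series": ".9 0 0 .005 0 0 0;.9 0 0 0 0 0 0;.9 0 0 0 0 0 0;.65 0 0 0 0 0 0;.65 0 0 0 0 0 0;.65 0 0 0 0 0 0;.65 0 0 0 0 0 0;.65 0 0 -.1 0 0 0;.65 0 0 -.2 0 0 0;.65 0 0 -.3 0 0 0"}}

```text
clock: 17.4
tool_pos: [0.6213, 0.0091, 0.0767]
tcp_rot: [-1.838, -2.544, 0.003]
wrist_force: [-0.0, -0.3, -0.2]
grip_width: 0.348
grip_force: 0.0
```

Emit:
{"method": "arm_command", "body": {"series": ".5 0 0 -.3 0 0 .046;.4 0 0 -.5 0 0 .046;.4 0 0 -.33 0 0 .046;.4 -.4 .04 0 0 0 0;.4 -.48 .045 0 0 0 0;.4 -.48 .045 0 0 0 0;.4 -.48 .045 0 0 0 0;.4 -.48 .045 0 0 0 0;.4 -.48 .045 0 0 0 0;.4 -.46 .05 0 0 0 0"}}

```text
clock: 18.4
tool_pos: [0.6163, -0.3206, 0.191]
tcp_rot: [2.344, 2.09, 0.0]
wrist_force: [0.8, -0.5, 0.2]
grip_width: 0.598
grip_force: 0.0
```

Emit:
{"method": "arm_command", "body": {"series": ".4 0 0 0 0 0 .047;.4 0 0 0 0 0 .047;.4 0 0 0 0 0 .047;.4 0 0 0 0 0 .047;.4 0 0 0 0 0 .047;.4 0 0 0 0 0 .047;.4 0 0 0 0 0 .047;.4 0 0 0 0 0 .047;.4 0 0 0 0 0 .047;.4 0 0 0 0 0 .041"}}

```text
clock: 19.4
tool_pos: [0.6166, -0.3184, 0.1908]
tcp_rot: [3.141, -0.011, 0.001]
wrist_force: [-0.3, 1.2, 1.3]
grip_width: 0.598
grip_force: 0.0
```

```bash
python3 look.py w6; python3 - <<'E'
import pickle
from fit import *
c=pickle.load(open("w6.pkl","rb"))
im=c["pixels"]; hsv=cv2.cvtColor(im,cv2.COLOR_RGB2HSV)
m=cv2.inRange(hsv,(8,110,90),(28,255,255)); m[290:]=0
k=cv2.morphologyEx(m,cv2.MORPH_OPEN,np.ones((3,3),np.uint8))
n,l,s,_=cv2.connectedComponentsWithStats(k); 
for i in range(1,n):
    if s[i,4]>300: print("comp",s[i])
i=1+s[1:,4].argmax(); cs=cv2.findContours((l==i).astype(np.uint8),cv2.RETR_EXTERNAL,cv2.CHAIN_APPROX_NONE)[0]
h=cv2.convexHull(max(cs,key=len)); print(cv2.approxPolyDP(h,3,True)[:,0].tolist())
# nearest-vertex pts predicted
P=place([.617,-.319,0],[(-55,30,6),(-55,-30,6),(25,-30,6),(55,-14,6),(55,14,6),(25,30,6)]); print(project(c,P).round().tolist())
E
```

```text
19.45 [ 0.6166 -0.3184  0.1908] [ 3.141e+00 -1.520e-02  1.000e-03] [ 0.6 -0.5  0.2] 0.5987327199057443
comp [545  14  24  26 480]
comp [609  32  22  25 426]
comp [522  91  23  23 433]
comp [584 106  22  23 399]
comp [ 299  135   52   92 3024]
comp [  25  157   72   39 1178]
[[336, 136], [350, 162], [348, 226], [300, 226], [299, 161], [313, 135]]
[[300.0, 226.0], [349.0, 226.0], [350.0, 160.0], [337.0, 134.0], [312.0, 134.0], [299.0, 161.0]]
```

```bash
python3 - <<'E'
import pickle
from fit import *
c=pickle.load(open("w6.pkl","rb"))
px=[(300,226.5),(348.5,226.5),(350.5,161.5),(336.5,135),(312.5,134.5),(298.5,160.5)]
L=[(-55,30,6),(-55,-30,6),(25,-30,6),(55,-14,6),(55,14,6),(25,30,6)]
x,e=fit([(c,px,L)]); print(x[:2]*1000,np.degrees(x[2]),e)
E
```

```text
[ 616.32586288 -318.74045538] -0.6924074149165983 [0.4 0.1 0.4 0.4 0.3 0.5]
```

Emit:
{"method": "arm_command", "body": {"series": ".4 0 0 .3 0 0 0;.4 0 0 .45 0 0 0;.4 0 0 .45 0 0 0;.4 0 0 .3 0 0 0;.4 0 0 .2 0 0 0;.4 0 0 .1 0 0 0;.4 0 0 .02 0 0 0;.4 0 0 0 0 0 0;.85 0 0 0 0 0 0;.85 0 0 0 0 0 0", "grip_force": 30}}

```text
clock: 20.45
tool_pos: [0.6175, -0.319, 0.0095]
tcp_rot: [3.14, -0.001, 0.004]
wrist_force: [1.0, 0.3, 0.2]
grip_width: 0.465
grip_force: 0.0
```

Emit:
{"method": "arm_command", "body": {"series": ".85 0 0 0 0 0 0;.85 0 0 0 0 0 0;.85 0 0 0 0 0 0;.85 0 0 0 0 0 0;.85 0 0 0 0 0 0;.85 0 0 -.05 0 0 0;.85 0 0 -.1 0 0 0;.85 0 0 -.15 0 0 0;.85 0 0 -.2 0 0 0;.85 0 0 -.3 0 0 0"}}

```text
clock: 21.45
tool_pos: [0.6158, -0.3179, 0.0882]
tcp_rot: [-3.14, 0.002, 0.004]
wrist_force: [0.2, 0.1, -0.7]
grip_width: 0.254
grip_force: 30.0
```

Emit:
{"method": "arm_command", "body": {"series": ".85 0 0 -.1 0 0 -.034;.85 0 0 -.1 0 0 -.034;.85 0 0 -.1 0 0 -.034;.85 .02 -.2 0 0 0 0;.85 .03 -.45 0 0 0 0;.85 .03 -.45 0 0 0 0;.85 .03 -.45 0 0 0 0;.85 .03 -.45 0 0 0 0;.85 .02 -.4 0 0 0 0;.85 .01 -.23 0 0 0 0"}}

```text
clock: 22.45
tool_pos: [0.5491, -0.0605, 0.1194]
tcp_rot: [-3.101, -0.502, -0.001]
wrist_force: [0.0, 0.1, -1.3]
grip_width: 0.249
grip_force: 30.0
```

Emit:
{"method": "arm_command", "body": {"series": ".85 0 0 .1 0 0 0;.85 0 0 .1 0 0 0;.85 0 0 .1 0 0 0;.85 0 0 .1 0 0 0;.85 0 0 .1 0 0 0;.85 0 0 0 0 0 0;.85 0 0 0 0 0 0;.85 0 0 0 0 0 0;.85 0 0 0 0 0 0;.85 0 0 0 0 0 0"}}

```text
clock: 23.45
tool_pos: [0.5505, -0.0635, 0.0684]
tcp_rot: [3.101, 0.5, 0.001]
wrist_force: [-0.3, 0.2, -1.3]
grip_width: 0.253
grip_force: 30.0
```

```bash
python3 look.py w7; python3 - <<'E'
import pickle
from fit import *
c=pickle.load(open("w7.pkl","rb"))
hsv=cv2.cvtColor(c["pixels"],cv2.COLOR_RGB2HSV)
m=cv2.inRange(hsv,(8,110,90),(28,255,255)); m[300:]=0
k=cv2.morphologyEx(m,cv2.MORPH_OPEN,np.ones((3,3),np.uint8))
n,l,s,_=cv2.connectedComponentsWithStats(k)
for i in range(1,n):
    if s[i,4]>800:
        cs=cv2.findContours((l==i).astype(np.uint8),cv2.RETR_EXTERNAL,cv2.CHAIN_APPROX_NONE)[0]
        print(s[i],cv2.approxPolyDP(cv2.convexHull(max(cs,key=len)),3,True)[:,0].tolist())
from bench import ctrl
o=ctrl.get_obs(); t=o["tool_pos"]; r=o["tcp_rot"]; y=2*np.arctan2(r[1],r[0]); print(t,np.degrees(y))
L=np.array([(-55,30,6),(-55,-30,6),(25,-30,6),(55,-14,6),(55,14,6),(25,30,6)])+[0,0,t[2]*1000-9]
print(project(c,place([t[0],t[1],y],L)).round(1).tolist())
E
```

```text
23.5 [ 0.5504 -0.0634  0.0684] [3.1012e+00 4.9960e-01 1.1000e-03] [-0.4 -0.5 -0.7] 0.25113559327654106
[ 224   76  141   29 4034] [[364, 78], [364, 99], [358, 104], [233, 104], [225, 99], [224, 79], [228, 76]]
[ 275  147  101   96 4433] [[302, 147], [349, 148], [375, 199], [373, 242], [276, 242], [275, 197]]
[ 0.55044925 -0.06342947  0.06835601] 18.30202470416543
[[279.3, 313.3], [369.3, 313.3], [374.0, 196.5], [348.3, 146.1], [300.0, 146.2], [274.4, 196.6]]
```

Emit:
{"method": "arm_command", "body": {"series": ".85 -.008 0 .1 0 0 0;.85 0 0 .15 0 0 0;.85 0 0 .12 0 0 0;.85 0 0 .08 0 0 0;.85 0 0 .04 0 0 0;.85 0 0 .02 0 0 0;.85 0 0 .015 0 0 0;.85 0 0 .01 0 0 0;.85 0 0 .005 0 0 0;.85 0 0 .003 0 0 0"}}

```text
clock: 24.5
tool_pos: [0.5496, -0.0637, 0.0139]
tcp_rot: [3.101, 0.5, 0.001]
wrist_force: [-0.2, 0.9, -1.6]
grip_width: 0.254
grip_force: 30.0
```

Emit:
{"method": "arm_command", "body": {"series": ".85 0 0 0 0 0 0;.85 0 0 0 0 0 0;.62 0 0 0 0 0 0;.62 0 0 0 0 0 0;.62 0 0 0 0 0 0;.62 0 0 0 0 0 0;.62 0 0 -.05 0 0 0;.62 0 0 -.15 0 0 0;.62 0 0 -.3 0 0 0;.62 0 0 -.4 0 0 0"}}

```text
clock: 25.5
tool_pos: [0.5479, -0.0633, 0.1034]
tcp_rot: [-3.1, -0.499, 0.006]
wrist_force: [1.1, -0.3, 0.5]
grip_width: 0.377
grip_force: 0.0
```

Emit:
{"method": "arm_command", "body": {"series": ".5 0 0 -.3 0 0 -.047;.5 0 0 -.3 0 0 -.047;.5 0 0 -.2 0 0 -.047;.5 0 0 -.1 0 0 -.046;.5 .24 -.375 0 0 0 0;.5 .24 -.375 0 0 0 0;.5 .24 -.375 0 0 0 0;.5 .24 -.375 0 0 0 0;.5 .24 -.375 0 0 0 0;.5 .24 -.375 0 0 0 0"}}

```text
clock: 26.5
tool_pos: [0.4601, 0.1899, 0.1942]
tcp_rot: [2.824, 1.376, 0.001]
wrist_force: [0.3, 0.7, 0.1]
grip_width: 0.499
grip_force: 0.0
```

Emit:
{"method": "arm_command", "body": {"series": ".5 .24 -.375 0 0 0 0;.5 .24 -.375 0 0 0 0;.5 .24 -.375 0 0 0 0;.5 .16 -.25 0 0 0 0;.5 .08 -.12 0 0 0 0;.5 0 0 0 0 0 0;.5 0 0 0 0 0 0;.5 0 0 0 0 0 0;.5 0 0 0 0 0 0;.5 0 0 0 0 0 0"}}

```text
clock: 27.5
tool_pos: [0.4029, 0.3552, 0.1937]
tcp_rot: [2.825, 1.374, -0.0]
wrist_force: [0.1, 0.1, -0.3]
grip_width: 0.495
grip_force: 0.0
```

```bash
python3 look.py w8; python3 - <<'E'
import pickle
from fit import *
from bench import ctrl
c=pickle.load(open("w8.pkl","rb"))
hsv=cv2.cvtColor(c["pixels"],cv2.COLOR_RGB2HSV)
m=cv2.inRange(hsv,(95,120,50),(130,255,255)); m[290:]=0
n,l,s,_=cv2.connectedComponentsWithStats(m)
for i in range(1,n):
    if s[i,4]>150:
        cs=cv2.findContours((l==i).astype(np.uint8),cv2.RETR_EXTERNAL,cv2.CHAIN_APPROX_NONE)[0]
        print(s[i],cv2.minAreaRect(max(cs,key=len)),cv2.approxPolyDP(cv2.convexHull(max(cs,key=len)),2,True)[:,0].tolist())
L=[(-30,6,26),(-30,-6,26),(40,-6,26),(40,6,26),(-55,12,6),(-55,-12,6),(55,-12,6),(55,48,6),(31,48,6),(31,12,6)]
print(project(c,place([.4032,.3558,np.radians(-128.1)],L)).round(1).tolist())
im=cv2.imread('pics/w8.png')[50:350,120:520]
cv2.imwrite('pics/w8c.png',cv2.resize(im,None,fx=2,fy=2,interpolation=cv2.INTER_CUBIC))
E
```

```text
27.55 [0.4028 0.3554 0.1937] [ 2.8249  1.3741 -0.    ] [-0.1  0.4  0.2] 0.5002877136766273
[320 158  12  61 592] ((325.5382385253906, 188.01034545898438), (9.998150825500488, 60.142723083496094), 1.1017061471939087) [[329, 158], [329, 218], [321, 218], [322, 158]]
[[330.1, 157.5], [319.3, 157.5], [319.6, 218.0], [329.9, 218.0], [335.1, 133.8], [314.2, 133.8], [315.0, 224.9], [363.6, 224.8], [364.2, 206.0], [334.6, 206.0]]
```

Emit:
{"method": "arm_command", "body": {"series": ".6 -.04 .005 .3 0 0 0;.6 -.04 0 .45 0 0 0;.6 0 0 .45 0 0 0;.6 0 0 .3 0 0 0;.6 0 0 .2 0 0 0;.6 0 0 .08 0 0 0;.6 0 0 .02 0 0 0;.6 0 0 0 0 0 0;.95 0 0 0 0 0 0;.95 0 0 0 0 0 0", "grip_force": 30}}

```text
clock: 28.55
tool_pos: [0.3987, 0.3501, 0.0148]
tcp_rot: [-2.824, -1.376, -0.004]
wrist_force: [0.3, 0.1, -0.0]
grip_width: 0.264
grip_force: 0.0
```

Emit:
{"method": "arm_command", "body": {"series": ".95 0 0 0 0 0 0;.95 0 0 0 0 0 0;.95 0 0 0 0 0 0;.95 0 0 0 0 0 0;.95 0 0 0 0 0 0;.95 0 0 -.05 0 0 0;.95 0 0 -.1 0 0 0;.95 0 0 -.15 0 0 0;.95 0 0 -.2 0 0 0;.95 0 0 -.3 0 0 0"}}

```text
clock: 29.55
tool_pos: [0.3965, 0.3487, 0.0934]
tcp_rot: [2.824, 1.376, -0.006]
wrist_force: [0.4, 0.2, -1.8]
grip_width: 0.124
grip_force: 30.0
```

Emit:
{"method": "arm_command", "body": {"series": ".95 0 0 -.1 0 0 .047;.95 0 0 -.1 0 0 .047;.95 0 0 -.1 0 0 .047;.95 0 0 0 0 0 .046;.95 .01 .3 0 0 0 0;.95 .01 .47 0 0 0 0;.95 .01 .47 0 0 0 0;.95 .01 .47 0 0 0 0;.95 .01 .47 0 0 0 0;.95 .01 .47 0 0 0 0"}}

```text
clock: 30.55
tool_pos: [0.4868, 0.0982, 0.1241]
tcp_rot: [-3.101, -0.5, -0.0]
wrist_force: [0.3, 0.6, -1.2]
grip_width: 0.121
grip_force: 30.0
```

Emit:
{"method": "arm_command", "body": {"series": ".95 .004 .38 0 0 0 0;.95 0 .2 0 0 0 0;.95 0 .077 0 0 0 0;.95 0 0 .15 0 0 0;.95 0 0 .2 0 0 0;.95 0 0 .15 0 0 0;.95 0 0 0 0 0 0;.95 0 0 0 0 0 0;.95 0 0 0 0 0 0;.95 0 0 0 0 0 0"}}

```text
clock: 31.55
tool_pos: [0.5084, 0.0378, 0.0746]
tcp_rot: [3.101, 0.5, 0.003]
wrist_force: [-0.3, 0.4, -1.4]
grip_width: 0.125
grip_force: 30.0
```

```bash
python3 look.py w9; python3 - <<'E'
import pickle
from fit import *
from bench import ctrl
c=pickle.load(open("w9.pkl","rb"))
o=ctrl.get_obs(); t=o["tool_pos"]; r=o["tcp_rot"]; y=2*np.arctan2(r[1],r[0]); print(t,np.degrees(y))
y+=np.pi; b=t[:2]-.008*np.array([np.cos(y),np.sin(y)]); print("origin est",b)
L=[(-30,6,26),(-30,-6,26),(-55,12,6),(-55,-12,6),(55,48,6),(31,48,6),(31,12,6)]
print(project(c,place([b[0],b[1],y],np.array(L)+[0,0,t[2]*1000-13.7])).round(1).tolist())
hsv=cv2.cvtColor(c["pixels"],cv2.COLOR_RGB2HSV)
m=cv2.inRange(hsv,(95,120,50),(130,255,255)); print(cv2.boundingRect(m[:300]))
im=cv2.imread('pics/w9.png')[50:350,120:520]
cv2.imwrite('pics/w9c.png',cv2.resize(im,None,fx=2,fy=2,interpolation=cv2.INTER_CUBIC))
E
```

```text
31.6 [0.5083 0.0378 0.0745] [3.1012e+00 4.9990e-01 2.5000e-03] [-0.2 -0.4 -0.5] 0.12483891247981056
[0.50833654 0.03775738 0.07447864] 18.31308054299252
origin est [0.51593137 0.04027105]
[[335.3, 179.8], [313.3, 179.8], [344.7, 132.0], [303.9, 132.0], [395.4, 298.8], [397.5, 266.2], [342.7, 266.4]]
(314, 179, 22, 117)
```

Emit:
{"method": "arm_command", "body": {"series": ".95 -.006 .01 .1 0 0 0;.95 0 0 .15 0 0 0;.95 0 0 .12 0 0 0;.95 0 0 .08 0 0 0;.95 0 0 .04 0 0 0;.95 0 0 .025 0 0 0;.95 0 0 .015 0 0 0;.95 0 0 .01 0 0 0;.95 0 0 .005 0 0 0;.95 0 0 .003 0 0 0"}}

```text
clock: 32.6
tool_pos: [0.5078, 0.0364, 0.0193]
tcp_rot: [3.101, 0.499, 0.001]
wrist_force: [-0.4, 0.5, 3.8]
grip_width: 0.124
grip_force: 30.0
```

Emit:
{"method": "arm_command", "body": {"series": ".95 0 0 .003 0 0 0;.95 0 0 0 0 0 0;.95 0 0 0 0 0 0;.7 0 0 0 0 0 0;.7 0 0 0 0 0 0;.7 0 0 0 0 0 0;.7 0 0 0 0 0 0;.7 0 0 -.1 0 0 0;.7 0 0 -.2 0 0 0;.7 0 0 -.3 0 0 0"}}

```text
clock: 33.6
tool_pos: [0.5063, 0.0365, 0.0785]
tcp_rot: [-3.101, -0.499, 0.005]
wrist_force: [0.5, -0.8, -0.0]
grip_width: 0.302
grip_force: 0.0
```

Emit:
{"method": "arm_command", "body": {"series": ".7 -.1 0 -.4 0 0 0;.7 -.2 0 -.4 0 0 0;.7 -.2 0 -.4 0 0 0;.7 -.2 0 -.4 0 0 0;.7 -.2 0 -.1 0 0 0;.7 -.1 0 0 0 0 0;.7 0 0 0 0 0 0;.7 0 0 0 0 0 0;.7 0 0 0 0 0 0;.7 0 0 0 0 0 0"}}

```text
clock: 34.6
tool_pos: [0.4128, 0.0052, 0.2476]
tcp_rot: [-3.101, -0.5, 0.003]
wrist_force: [0.0, -0.7, 0.0]
grip_width: 0.3
grip_force: 0.0
```

```bash
python3 look.py w10; python3 - <<'E'
import cv2,numpy as np
from bench import eyes
w=cv2.imread('pics/w10.png')[0:270,140:540]
s=cv2.convertScaleAbs(eyes.camera("side")["pixels"][:,:,::-1],alpha=1.3)[150:300,170:390]
s=cv2.resize(s,(396,270))
a=np.hstack([w,s])
w2=cv2.resize(w[0:200,80:300],(796,724))[::1]
cv2.imwrite('pics/fin.png',np.vstack([a[:, :796],cv2.resize(w[0:180,0:400],(796,320))]))
E
```

```text
34.65 [0.4128 0.0052 0.2477] [-3.101e+00 -4.999e-01  2.700e-03] [-0.6  0.1 -1.4] 0.29870863658028746
```

View pics/fin.png

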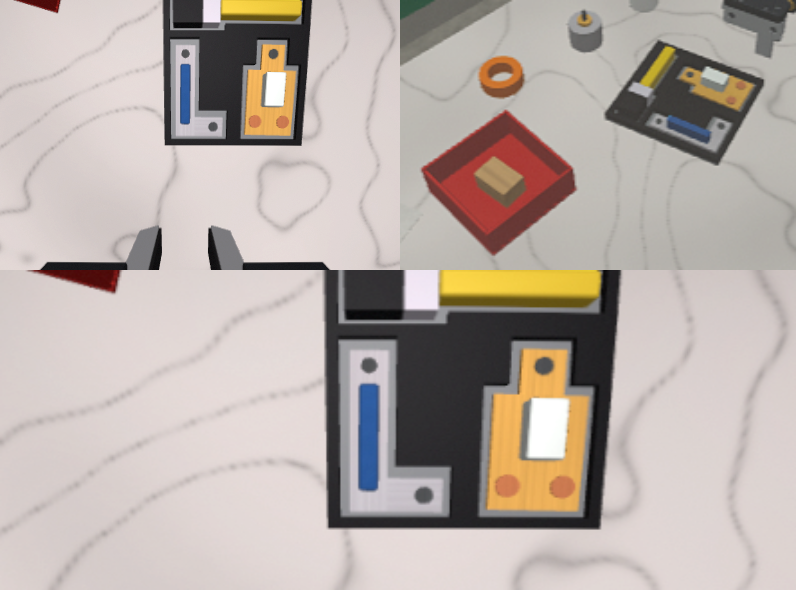

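All three parts lie centred in their compartments with a grey margin all round: brush near (240,12), bracket near (195,90) and holder near (270,90) in the top-left panel. The block is in the red bin at (498,180), and the motor and spool are unmoved.

```bash
python3 -c "
from bench import ctrl
print(ctrl.hand_in())"
```

```text
the job is handed in; nothing more can be done
None
```

The job is handed in at about 35 s: the wooden block is in the red bin, and the brush, holder plate and bracket each lie flat in their own compartments, with the motor, bottle and spool never touched.

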